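Ease a bottle clamp off by its ratchet pawl and shut the pawl guard

ROBOT

A 6-joint arm with a two-finger parallel gripper is mounted at the origin on a cart in front of the work surface, level with it; the furniture and walls round the work are solid. World frame = base frame: x ahead of the robot, y to its left, z up, the work surface at z = 0. Lengths are in m, angles in rad, forces in N, time in s.
With the tool pointing down it reaches from about 0.425 to 0.95 m from the base axis. Payload 3.5 kg.
Tool frame: the origin (TCP) lies between the finger pads; the fingertips stand 14 mm ahead of it and the grasp point (between the pads) lies 5 mm behind it; z points along the fingers, y is the line along which they close (so a half turn about z gives the same grasp; the last joint's range is limited). The gripper opens to 85 mm and grips with 20 to 120 N. Pads are 22 mm wide; open, the fingers measure 114 mm over their backs; the gripper's body (76 mm by 85 mm) begins 54 mm behind the grasp point. The pads swing forward as they close: fully open they stand 13 mm farther back than shut.
Start: joints at [1.04, 0.286, 1.577, -0, 1.279, -0.15], TCP at [0.251, 0.627, 0.245] pointing down, gripper open.
Joint ranges: [-2.77, 2.77], [-0.9, 2.22], [0.21, 2.48], [-1.53, 4.67], [0.24, 2.81], [-2.84, 2.84]. Speed limits (rad/s): [2.79, 2.79, 3.14, 3.14, 3.14, 3.14].

INTERFACE

Orientations are given as a unit quaternion [x, y, z, w].
In Python, from plant import * gives the robot as it stands.
- The arm moves only by the tool step_arm, never from a script. Its argument "commands" is a list of rows, each an object of numbers: "gripper": the gripper's target within -1 to 1 (shut at 1, half-way at 0, fully open at -1); "x", "y", "z": the shift along the tool's x, y, z in mm; "spin": the turn about the tool's z in degrees. A call has exactly 10 rows; each row shifts and turns the commanded pose from where the row before left it, along the tool's axes as they then stand; what a row does not reach is not made up. A row lasts 1/10 s, in which the tool goes at most 50 mm and 8.59 degrees, less where a joint would pass 70% of its speed; a pose out of reach is approached as far as the arm can. A call with a gripper value outside its range is refused whole. The fingers move at their own pace and stop on an object; "force" is the grip in N (left out, the last holds). Time passes only in rows, so rows that do not move let the fingers close, or fill a call up. It gives the time, the measured TCP pose, the force, the opening and the grip force at its end, in the units of the state.
- get_state(): the state, without advancing time (a new reading comes with each control period).
- read_camera(name): name is "scene" or "top"; returns a dict with "color" (384x512x3 uint8, red, green, blue), "z_map" (384x512 float32, m along the optical axis (not along the pixel's ray), 0 where there is no reading), "fx", "fy", "cx", "cy" (pixels), "distortion" ([k1, k2, p1, p2, k3] as OpenCV has them; the pictures are not rectified), "eye" and "attitude" of the camera in the world. Camera axes: x right, y up, looking along -z (the intrinsics and any distortion apply to the point x, -y, -z); pixel columns grow to the right and rows downward; lengths in m; the calibration is good to about 2 mm. A picture is of the moment at which its call begins.
- sign_off(): hands the job in; it is judged then, once.
The state is a dict: "time": time; "qpos": joint angles; "dq": joint speeds; "joint_efforts": joint torques, N m; "eef_pos": TCP position; "tcp_rot": TCP orientation; "contact_force": force on the tool from outside, world axes, zero at the start; "wrist_torque": the same for the moment, N m; "opening": opening from 0.0 (shut) to 1.0 (fully open); "finger_force": force on a finger pad.
Only numpy, scipy, OpenCV 4.12 (cv2) and the standard library are available. Lean on these libraries where they do the work, as an engineer would, in place of code of your own. Each camera call takes 0.05 s, during which the arm holds its last target. There are 200 camera calls.

TASK

The sample bottle is held in the ratchet clamp. Gently press the thumb pad on the pawl's tail to lift the pawl off the ratchet wheel, and let the sprung jaw back off until the bottle has about 15 mm of free space in front of the jaw pad, then let the pawl drop back into the wheel so that the jaw stays there. After that push the sliding guard over the thumb pad until its latch catches; leave the bottle standing upright in its seat and do not disturb the things round the clamp.

Things in the scene. Friction and masses are not known exactly. Their poses are not given: they have to be found in the camera images.
- ratchet_clamp: Bench clamp on an aluminium base plate 92 (x) x 415 (y) x 10 mm; it does not move. Origin under the plate on the clamp's middle line (plate from y +180 to -235 mm); x away from the robot, y left along the clamp, z up. Along y: fixed V jaw (+120 to +174, 65 mm high), bottle (+115), moving jaw (+70, 69 mm high), ratchet wheel (-30), thumb pad (-127), guard at the right end.
- wheel_centre (a point): Centre of the steel ratchet wheel, 60 mm across, 10 mm thick, 16 saw teeth, upright in the clamp's y-z plane. A rack under the jaw turns it, one tooth for each 4.7 mm of jaw. Pushing the jaw back to the left by hand (about 20 N, slowly) ratchets it shut again, should it have gone too far.
- jaw (a joint): Moving jaw, m: 0 at the start, bottle clamped; grows as it backs off to the right, end stop 0.042. While the pawl is up, a spring and damper drive it back at about 8 mm/s. When the pawl drops, the jaw creeps on to the next tooth and rests there: 0.0047, 0.0094, 0.0141, 0.0188, 0.0236, 0.0283 and so on; only then is the pawl fully in.
- jaw_face (a point): Middle of the rubber face of the jaw's sprung pad (42 wide x 38 mm high) when the pad stands fully out; it rides on the jaw. While clamped the pad is really pushed in by 3 mm, so the free space between pad and bottle is the jaw value less 0.003 (15 mm of space: jaw at 0.018).
- pawl (a joint): Pawl angle, rad: 0 with the nose right down between the teeth, growing to a solid stop at 0.20 as the tail is pressed (pad 8.4 mm lower). The nose leaves the teeth at 0.05 to 0.08 (pad 2 to 4 mm lower) and the wheel is free above that. At the pad its spring and the loaded tooth need 5 N at first, about 6 N to break away, 8 N at the stop. Over 25 N would harm it.
- thumb_pad_low (a point): Point on the pawl's tail, 93 mm above the bench, going down with the tail: centre of the thumb pad's top face if its screw were turned right in. The pad is a level black disc, 22 mm across, 5 mm thick, on a stem, and stands 0 to 12 mm straight above this point; the setting differs each time and is not told: feel for it. The guard's top (112 mm) is the highest thing near.
- guard (a joint): Sliding guard, m: aluminium hood 50 (x) x 54 (y) mm, top 112 mm over the bench, open to the left and below. 0 to 0.010 at the start (open, right of the thumb pad); grows to the left (+y of the clamp) up to a solid stop at 0.070, over the pad. It slides with 2 N and stays where left; from about 0.045 it lifts the latch (about 5 N more), which drops in behind it just before the stop.
- guard_push (a point): Centre of the flat rubber patch (34 wide x 40 mm high) on the guard's right end face, 75 mm above the bench; push here towards +y of the clamp. The end face spans 16 to 112 mm in height. A tall power supply box (front at world x = 0.60, y -0.42 to -0.16, 0.2 m high) stands behind this end of the clamp.
- guard_latch (a joint): Latch of the guard, a sprung steel finger behind it, rad: 0 when down, rises to about 0.12 while the guard passes under it and falls back to 0 when it has caught.
- bottle_centre (a point): Half-way up the amber glass bottle, 48 mm across and 98 mm high, 120 g, loose, standing on the base plate against the V jaw. It stays there when the jaw backs off.
- bottle_seat (a point): Point on the base plate's top under the middle of the bottle as it should stand.
- dropper: Bystander: small white dropper bottle, 34 mm across, 75 mm high, loose, behind the clamp. Origin under its centre.
- dish: Bystander: closed petri dish, 61 mm across, 16 mm high, loose, behind the clamp. Origin under its centre.
- lab_timer: Bystander: white lab timer, 66 x 62 x 20 mm, loose, to the left of the clamp. Origin under its centre. It lies in front of a tall grey instrument cabinet (world x from 0.47, y from 0.28 to 0.6), which the arm must pass round on its way from its start to the clamp.
Not all that is in view belongs to the job. Leave any green or purple look-alike of the part that bears bottle_centre alone.

How it is judged:
On the way, in this order (a step that is already met when the one before it is completed fails the run):
1. the jaw has backed off to leave 8 to 24 mm of free space and the pawl is fully down in the wheel again (value of joint jaw between 0.011 and 0.027 m and value of joint pawl below 0.03 rad), for 0.3 s.
2. the guard is shut and its latch has dropped in behind it (value of joint guard above 0.066 m and value of joint guard_latch below 0.03 rad), for 0.2 s.
At the end, for the whole second after the job is handed in: The jaw stands with 8 to 24 mm of free space in front of its pad (jaw 0.011 to 0.027), held by the pawl, which is fully down in the wheel (under 0.03 rad); the guard is shut (over 0.066) with its latch down (under 0.03 rad); the bottle stands upright (within 0.1 rad) and within 12 mm of its seat (all of step 1 and all of step 2 and angle between bottle_centre's own z axis and vertical below 0.1 rad and horizontal distance between bottle_centre and bottle_seat below 0.012 m); the robot touches nothing.
It fails at once if the pawl or its thumb pad is pressed with more than 25 N (contact force between pawl and the fingers above 25 N).
It fails at once if a thing beside the clamp is moved by more than 20 mm (distance of any of dropper, dish, lab_timer from where it was at the start of the episode above 0.02 m).
It fails at once if the bottle is tipped (angle between bottle_centre's own z axis and vertical above 0.35 rad).
It also fails if it takes over 61 s, if anything falls off the work surface, if the arm or the gripper's body presses on something with over 40 N, if the wrist force passes 120 N, or if a joint passes its speed limit or range.

## Working session

There is one attempt and no reset: what is moved stays moved. The work goes in short steps, Python scripts to look and compute and a tool call to move; the robot and the scene stay as the last step left them, time stands still between calls to the robot, and variables do not carry over. Pictures are saved under pics/ and viewed, at most 10 in all, crops included, and the job is handed in when it is done.

Besides the shell and the picture viewer there is one more tool, called after "Emit:" by a JSON object that holds its "api" and its "payload". step_arm: Moves the arm, as the interface text tells. Its arguments: {"type":"object","properties":{"commands":{"type":"array"},"force":{"type":"number"}},"required":["commands"]}

```bash
mkdir -p pics; cat > h.py <<'E'
from plant import *
import numpy as np, cv2
from scipy.spatial.transform import Rotation as R
def rot(a):
    a=np.array(a,float); return R.from_quat(a).as_matrix() if a.size==4 else a.reshape(3,3)
def cloud(d):
    z=d["z_map"]; h,w=z.shape
    K=np.array([[d["fx"],0,d["cx"]],[0,d["fy"],d["cy"]],[0,0,1]])
    u,v=np.meshgrid(np.arange(w),np.arange(h))
    p=cv2.undistortPoints(np.stack([u,v],-1).reshape(-1,1,2).astype(float),K,np.array(d["distortion"],float)).reshape(h,w,2)
    c=np.stack([p[...,0]*z,-p[...,1]*z,-z],-1)
    P=c@rot(d["attitude"]).T+np.array(d["eye"]); P[z==0]=np.nan
    return P
E
python3 - <<'E'
from h import *
import pickle
for n in("scene","top"):
    d=read_camera(n); pickle.dump(d,open(n+".pkl","wb"))
    cv2.imwrite(f"pics/{n}.png",cv2.resize(d["color"][...,::-1],(768,576)))
    print(n,d["eye"],d["attitude"],d["fx"],d["distortion"])
print(get_state())
E
```

```text
scene [-0.15962263 -0.3948098   0.98805929] [ 0.32004077 -0.17459999 -0.46376119  0.80747403] 364.2991797789573 [-0.06467531  0.          0.          0.          0.        ]
top [0.38163322 0.05030159 1.52074927] [-0.03640614  0.04163671  0.71040192 -0.70161962] 496.49427448232376 [-0.00061714  0.          0.          0.          0.        ]
{'time': 0.1, 'qpos': array([ 1.04001794e+00,  2.87134685e-01,  1.57803515e+00, -1.72445385e-06,
        1.27862134e+00, -1.50024654e-01]), 'dq': array([ 1.13795491e-03,  3.72142410e-05, -5.37032125e-03, -1.43367463e-03,
        1.30016869e-03,  1.46602679e-03]), 'joint_efforts': array([ 1.54904370e-03, -4.07297194e+01, -2.93702048e+01, -1.62186170e-04,
        3.44901411e-03, -1.06172232e-05]), 'eef_pos': array([0.25054002, 0.62616685, 0.2440446 ]), 'tcp_rot': array([ 1.89228606e-01,  9.81932445e-01, -1.03645877e-03, -3.66226331e-04]), 'contact_force': array([-0.00513311,  0.21990218, -0.89399009]), 'wrist_torque': array([0.04324134, 0.04673148, 0.00657697]), 'finger_force': 0.0, 'opening': 1.0005814021800914}
```

View pics/scene.png

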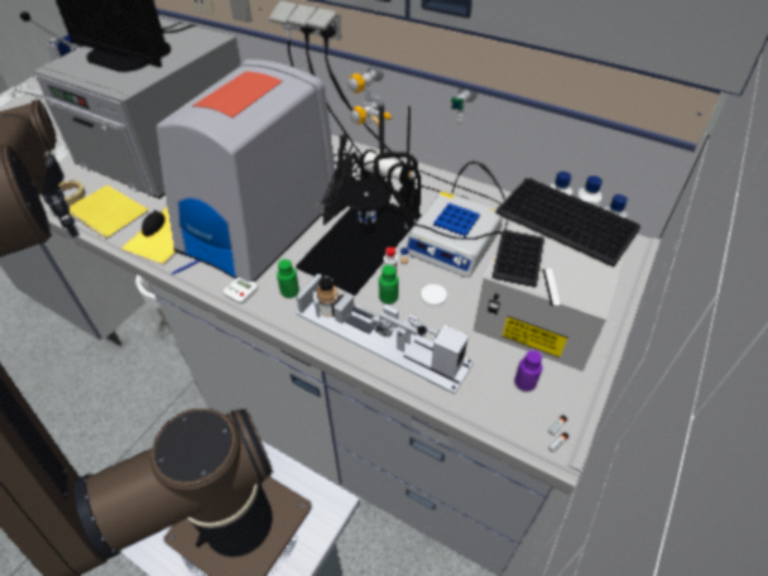

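View pics/top.png

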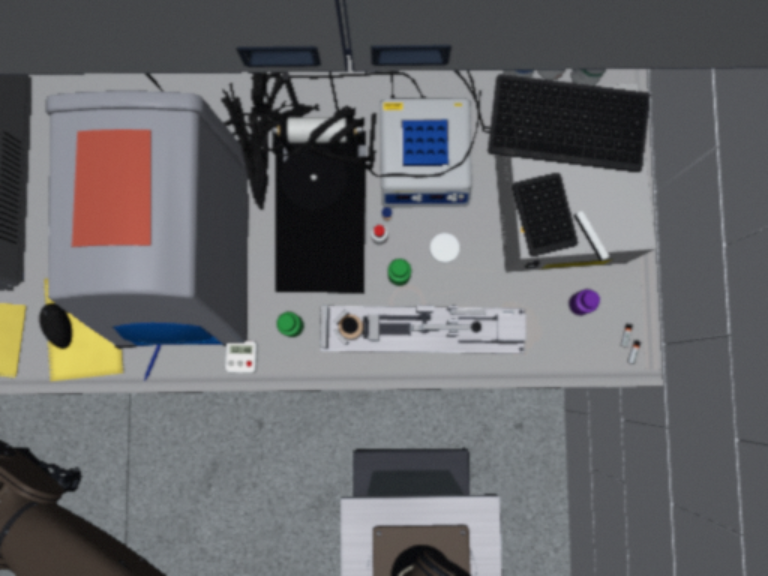

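The top view shows the clamp at about (320–525, 305–355), with the amber bottle at (349,325), the thumb pad at (476,326) and the guard at (497–525, 310–350). Green bottles stand at (400,271) and (289,323), and there is a purple one at (586,300). Next I measure the clamp using the depth data.

```bash
python3 - <<'E'
from h import *
import pickle
for n in("top","scene"):
    d=pickle.load(open(n+".pkl","rb"));P=cloud(d);X,Y,Z=P[...,0],P[...,1],P[...,2]
    print(n,"bench z",np.nanmedian(Z[(X>.42)&(X<.7)&(Y>-.5)&(Y<.25)&(abs(Z)<.02)]))
    m=(X>.36)&(X<.57)&(Y>-.33)&(Y<.2)
    hsv=cv2.cvtColor(d["color"],cv2.COLOR_RGB2HSV)
    pl=m&(Z>.005)&(Z<.02)
    r=cv2.minAreaRect(P[pl][:,:2].astype(np.float32));print("plate",r,cv2.boxPoints(r).round(4).tolist())
    g=m&(Z>.106)&(Z<.118)&(hsv[...,1]<60)&(Y<-.12)
    if g.sum()>5:
        r=cv2.minAreaRect(P[g][:,:2].astype(np.float32));print("guard",g.sum(),np.median(P[g],0),r)
    k=m&(Z>.08)&(Z<.125)&(hsv[...,2]<60)&(Y<-.05)
    nl,lab,st,c=cv2.connectedComponentsWithStats(k.astype(np.uint8))
    for i in range(1,nl):
        if st[i,4]>3: q=P[lab==i];print("dark",st[i],q.mean(0),np.ptp(q,0), np.median(q,0))
d=pickle.load(open("top.pkl","rb"));c=d["color"][190:250,205:360,::-1]
a=cv2.resize(c,None,fx=5,fy=5,interpolation=cv2.INTER_CUBIC)
d=pickle.load(open("scene.pkl","rb"));c=d["color"][165:265,190:320,::-1]
b=cv2.resize(c,None,fx=5,fy=5,interpolation=cv2.INTER_CUBIC)[60:,:]
cv2.imwrite("pics/crop.png",cv2.resize(np.vstack([a,np.pad(b,((0,0),(0,a.shape[1]-b.shape[1]),(0,0)))]),(620,592)))
E
```

```text
top bench z 0.0026817272409518367
plate ((0.4656961262226105, -0.0646865963935852), (0.5292283892631531, 0.20828089118003845), 89.95808410644531) [[0.3614000082015991, -0.32919999957084656], [0.569599986076355, -0.3294000029563904], [0.5699999928474426, 0.19990000128746033], [0.36169999837875366, 0.20000000298023224]]
guard 328 [ 0.47724503 -0.17488837  0.1125857 ] ((0.47828930616378784, -0.17594611644744873), (0.054899636656045914, 0.0488223172724247), 89.1906509399414)
dark [315 215   5   6  21] [ 0.48035202 -0.11123102  0.09816578] [0.01469023 0.01213431 0.00979143] [ 0.48108097 -0.1107408   0.09815163]
scene bench z 0.001665925531250556
plate ((0.4646848440170288, -0.06521356105804443), (0.5284519791603088, 0.20947061479091644), 89.85999298095703) [[0.35929998755455017, -0.32919999957084656], [0.5687999725341797, -0.3296999931335449], [0.5701000094413757, 0.1987999975681305], [0.36059999465942383, 0.19930000603199005]]
guard 266 [ 0.4765362  -0.17645692  0.11227642] ((0.47893911600112915, -0.17560382187366486), (0.05511156842112541, 0.052771296352148056), 88.39534759521484)
dark [279 218   5   5  19] [ 0.47841099 -0.11077258  0.0992431 ] [0.01858137 0.01291401 0.00539251] [ 0.47873188 -0.11114688  0.09980138]
dark [306 232   4   7  11] [ 0.47440544 -0.20343204  0.0881761 ] [0.02167106 0.0023321  0.01170753] [ 0.47373195 -0.20339235  0.09006602]
```

View pics/crop.png

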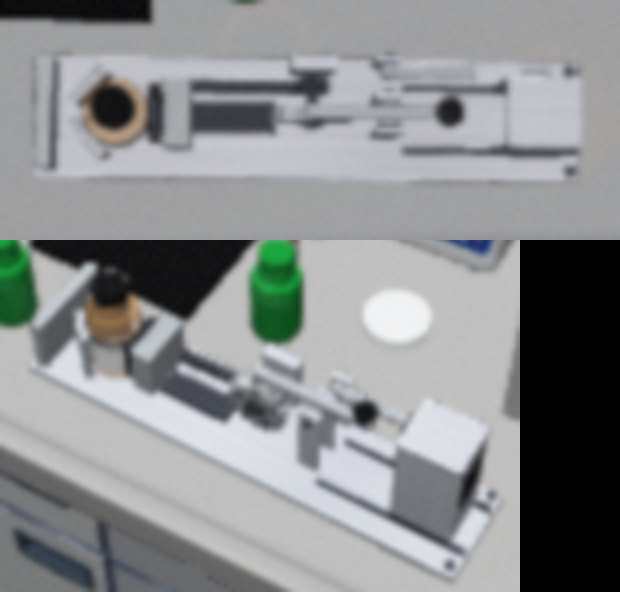

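The crop shows the black pad disc on the tail, with the guard just to its right and the bottle in the V jaw. I still need the clamp's yaw, taken from the line through cap and pad, and a reference for the jaw's position.

```bash
cat >> h.py <<'E'
def look(n):
    d=read_camera(n); return d,cloud(d)
def jawy(P,d):
    # top of moving jaw: 69 mm high light block
    X,Y,Z=P[...,0],P[...,1],P[...,2]
    m=(X>.45)&(X<.50)&(Y<.11)&(Y>.03)&(Z>.062)&(Z<.078)
    return m.sum(),Y[m].mean(),np.percentile(Y[m],[5,95])
E
python3 - <<'E'
from h import *
import pickle
for n in("top","scene"):
    d=pickle.load(open(n+".pkl","rb"));P=cloud(d);X,Y,Z=P[...,0],P[...,1],P[...,2]
    v=d["color"].max(-1)
    k=(v<60)&(X>.42)&(X<.54)&(Y>.08)&(Y<.2)&(Z>.095)
    print(n,"cap",k.sum(),P[k].mean(0),P[k].min(0),P[k].max(0))
    print("jaw",jawy(P,d))
    # plate from brightness: rays to z=0.01
    g=d["color"].min(-1)
    pl=(Z>.004)&(Z<.02)&(X>.39)&(X<.56)&(Y<.17)&(Y>-.29)
    b=(g>g[(Z<.008)&(X>.39)&(X<.56)&(Y<.17)&(Y>-.29)].astype(float).mean()+12)&pl
    b=cv2.morphologyEx(b.astype(np.uint8),cv2.MORPH_OPEN,np.ones((2,2)))>0
    print("plate",b.sum(),cv2.minAreaRect(P[b][:,:2].astype(np.float32)))
    for lo,hi in((.02,.17),(-.24,-.1)):
        s=b&(Y>lo)&(Y<hi);print(lo,np.percentile(X[s],[1,99]))
    gg=(Z>.106)&(Z<.118)&(X>.42)&(X<.53)&(Y<-.12)&(Y>-.23)
    print("guard ext",np.percentile(P[gg],[1,99],axis=0).round(4).tolist())
E
```

```text
top cap 79 [0.48550649 0.13130765 0.10852454] [0.47179464 0.11822128 0.09729079] [0.49813037 0.14496969 0.11612238]
jaw (np.int64(111), np.float64(0.08961903318871446), array([0.0768004 , 0.10616338]))
plate 1581 ((0.4691624939441681, -0.022771671414375305), (0.3741517961025238, 0.088657446205616), 85.4116439819336)
0.02 [0.43792646 0.52767871]
-0.24 [0.43192658 0.5178523 ]
guard ext [[0.4538, -0.2025, 0.1068], [0.5027, -0.1487, 0.1177]]
scene cap 68 [0.4838352  0.12930203 0.10665885] [0.47079073 0.11589404 0.09553881] [0.49981377 0.14520977 0.11344581]
jaw (np.int64(90), np.float64(0.0907542439645906), array([0.07797456, 0.108657  ]))
plate 1370 ((0.47405245900154114, -0.028972968459129333), (0.09712211787700653, 0.38733261823654175), 2.134138822555542)
0.02 [0.43833963 0.50750208]
-0.24 [0.43255437 0.52298534]
guard ext [[0.4532, -0.2023, 0.1069], [0.504, -0.1494, 0.1163]]
```

Emit:
{"api": "step_arm", "payload": {"commands": [{"gripper":1,"spin":-6.9},{"gripper":1,"spin":-6.9},{"gripper":1,"spin":-6.8},{"gripper":1,"y":-35},{"gripper":1,"y":-35},{"gripper":1,"y":-35},{"gripper":1,"y":-35},{"gripper":1,"y":-35},{"gripper":1,"y":-25},{"gripper":1,"y":-25}], "force": 40}}

```text
invalid input
```

Emit:
{"api": "step_arm", "payload": {"commands": [{"gripper":1,"x":0,"y":0,"z":0,"spin":-6.9},{"gripper":1,"x":0,"y":0,"z":0,"spin":-6.9},{"gripper":1,"x":0,"y":0,"z":0,"spin":-6.8},{"gripper":1,"x":0,"y":-35,"z":0,"spin":0},{"gripper":1,"x":0,"y":-35,"z":0,"spin":0},{"gripper":1,"x":0,"y":-35,"z":0,"spin":0},{"gripper":1,"x":0,"y":-35,"z":0,"spin":0},{"gripper":1,"x":0,"y":-35,"z":0,"spin":0},{"gripper":1,"x":0,"y":-25,"z":0,"spin":0},{"gripper":1,"x":0,"y":-25,"z":0,"spin":0}], "force": 40}}

```text
time: 1.1
eef_pos: [0.2456, 0.4002, 0.2448]
tcp_rot: [0.011, 1.0, -0.0, -0.0]
contact_force: [-0.1, 0.3, -0.1]
opening: 0.002
finger_force: 0.0
```

Emit:
{"api": "step_arm", "payload": {"commands": [{"gripper":1,"x":-28,"y":-33,"z":0,"spin":0},{"gripper":1,"x":-28,"y":-33,"z":0,"spin":0},{"gripper":1,"x":-28,"y":-33,"z":0,"spin":0},{"gripper":1,"x":-22,"y":-37,"z":0,"spin":0},{"gripper":1,"x":-22,"y":-37,"z":0,"spin":0},{"gripper":1,"x":-22,"y":-37,"z":0,"spin":0},{"gripper":1,"x":-22,"y":-37,"z":0,"spin":0},{"gripper":1,"x":-22,"y":-45,"z":0,"spin":0},{"gripper":1,"x":-22,"y":-45,"z":0,"spin":0},{"gripper":1,"x":-22,"y":-45,"z":0,"spin":0}]}}

```text
time: 2.1
eef_pos: [0.476, 0.0131, 0.2451]
tcp_rot: [0.011, 1.0, 0.0, -0.0]
contact_force: [0.0, 0.6, 0.2]
opening: -0.002
finger_force: 0.0
```

Emit:
{"api": "step_arm", "payload": {"commands": [{"gripper":1,"x":0,"y":-31,"z":0,"spin":0},{"gripper":1,"x":0,"y":-31,"z":0,"spin":0},{"gripper":1,"x":0,"y":-31,"z":0,"spin":0},{"gripper":1,"x":0,"y":-25,"z":0,"spin":0},{"gripper":1,"x":0,"y":0,"z":25,"spin":0},{"gripper":1,"x":0,"y":0,"z":25,"spin":0},{"gripper":1,"x":0,"y":0,"z":25,"spin":0},{"gripper":1,"x":0,"y":0,"z":20,"spin":0},{"gripper":1,"x":0,"y":0,"z":13,"spin":0},{"gripper":1,"x":0,"y":0,"z":0,"spin":0}]}}

```text
time: 3.1
eef_pos: [0.4717, -0.1023, 0.135]
tcp_rot: [0.011, 1.0, 0.001, -0.002]
contact_force: [-0.2, 0.7, 0.5]
opening: -0.001
finger_force: 0.0
```

Emit:
{"api": "step_arm", "payload": {"commands": [{"gripper":1,"x":-7.5,"y":-8.5,"z":0,"spin":0},{"gripper":1,"x":0,"y":0,"z":6,"spin":0},{"gripper":1,"x":0,"y":0,"z":3,"spin":0},{"gripper":1,"x":0,"y":0,"z":2,"spin":0},{"gripper":1,"x":0,"y":0,"z":1,"spin":0},{"gripper":1,"x":0,"y":0,"z":0,"spin":0},{"gripper":1,"x":0,"y":0,"z":0,"spin":0},{"gripper":1,"x":0,"y":0,"z":0,"spin":0},{"gripper":1,"x":0,"y":0,"z":0,"spin":0},{"gripper":1,"x":0,"y":0,"z":0,"spin":0}]}}

```text
time: 4.1
eef_pos: [0.4806, -0.1117, 0.1254]
tcp_rot: [0.011, 1.0, -0.0, 0.0]
contact_force: [0.6, -0.2, 0.7]
opening: -0.0
finger_force: 0.0
```

```bash
python3 - <<'E'
from h import *
print(get_state()["eef_pos"],get_state()["contact_force"])
d,P=look("scene")
cv2.imwrite("pics/s2.png",cv2.resize(d["color"][165:265,190:320,::-1],None,fx=6,fy=6,interpolation=cv2.INTER_CUBIC)[:600,:780])
E
```

```text
[ 0.48062744 -0.11167008  0.12542587] [ 0.64747601 -0.23327507  0.69295352]
```

View pics/s2.png

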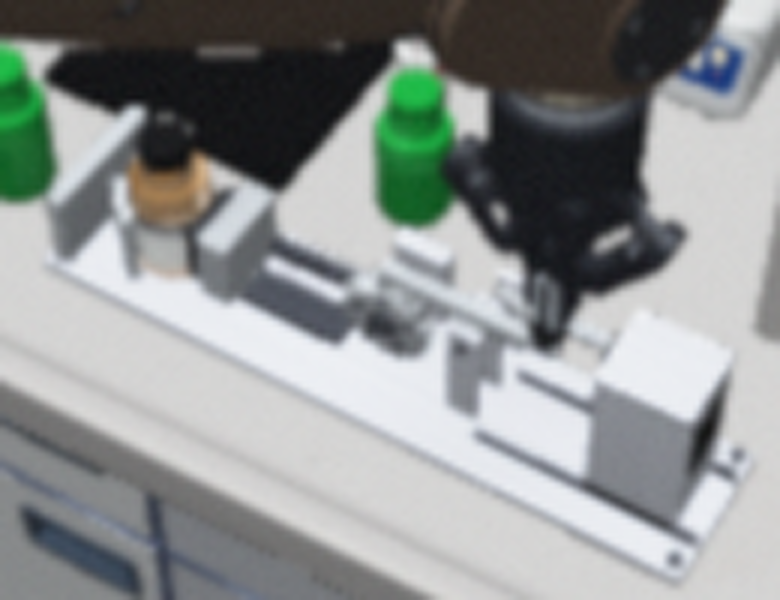

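The closed fingertips at about (545,335) stand right above the pad, clear of the guard. I'll feel my way down from here.

Emit:
{"api": "step_arm", "payload": {"commands": [{"gripper":1,"x":0,"y":0,"z":1.5,"spin":0},{"gripper":1,"x":0,"y":0,"z":1.5,"spin":0},{"gripper":1,"x":0,"y":0,"z":1.5,"spin":0},{"gripper":1,"x":0,"y":0,"z":1,"spin":0},{"gripper":1,"x":0,"y":0,"z":1,"spin":0},{"gripper":1,"x":0,"y":0,"z":1,"spin":0},{"gripper":1,"x":0,"y":0,"z":1,"spin":0},{"gripper":1,"x":0,"y":0,"z":0,"spin":0},{"gripper":1,"x":0,"y":0,"z":0,"spin":0},{"gripper":1,"x":0,"y":0,"z":0,"spin":0}]}}

```text
time: 5.15
eef_pos: [0.4806, -0.1117, 0.1169]
tcp_rot: [0.011, 1.0, -0.0, 0.0]
contact_force: [0.4, -0.5, -0.1]
opening: -0.003
finger_force: 0.0
```

Tip is at 0.103 with no contact yet. I'll go on in 1 mm steps.

Emit:
{"api": "step_arm", "payload": {"commands": [{"gripper":1,"x":0,"y":0,"z":1,"spin":0},{"gripper":1,"x":0,"y":0,"z":0,"spin":0},{"gripper":1,"x":0,"y":0,"z":1,"spin":0},{"gripper":1,"x":0,"y":0,"z":0,"spin":0},{"gripper":1,"x":0,"y":0,"z":1,"spin":0},{"gripper":1,"x":0,"y":0,"z":0,"spin":0},{"gripper":1,"x":0,"y":0,"z":0,"spin":0},{"gripper":1,"x":0,"y":0,"z":0,"spin":0},{"gripper":1,"x":0,"y":0,"z":0,"spin":0},{"gripper":1,"x":0,"y":0,"z":0,"spin":0}]}}

```text
time: 6.15
eef_pos: [0.4806, -0.1117, 0.1139]
tcp_rot: [0.011, 1.0, -0.0, 0.0]
contact_force: [0.1, 0.4, 0.0]
opening: 0.006
finger_force: 0.0
```

Emit:
{"api": "step_arm", "payload": {"commands": [{"gripper":1,"x":0,"y":0,"z":1,"spin":0},{"gripper":1,"x":0,"y":0,"z":0,"spin":0},{"gripper":1,"x":0,"y":0,"z":1,"spin":0},{"gripper":1,"x":0,"y":0,"z":0,"spin":0},{"gripper":1,"x":0,"y":0,"z":0,"spin":0},{"gripper":1,"x":0,"y":0,"z":0,"spin":0},{"gripper":1,"x":0,"y":0,"z":0,"spin":0},{"gripper":1,"x":0,"y":0,"z":0,"spin":0},{"gripper":1,"x":0,"y":0,"z":0,"spin":0},{"gripper":1,"x":0,"y":0,"z":0,"spin":0}]}}

```text
time: 7.15
eef_pos: [0.4807, -0.1117, 0.1126]
tcp_rot: [0.011, 1.0, -0.0, -0.0]
contact_force: [-2.9, 1.9, 5.5]
opening: -0.003
finger_force: 2.7
```

```bash
python3 - <<'E'
from h import *
for n in("top","scene"):
    d,P=look(n); print(n,jawy(P,d))
E
```

```text
top (np.int64(116), np.float64(0.09040904462241398), array([0.07669978, 0.10615561]))
scene (np.int64(87), np.float64(0.09087881154305204), array([0.07767922, 0.10835189]))
```

Contact at 5.5 N. Next I press 5 mm to lift the pawl.

Emit:
{"api": "step_arm", "payload": {"commands": [{"gripper":1,"x":0,"y":0,"z":1,"spin":0},{"gripper":1,"x":0,"y":0,"z":1,"spin":0},{"gripper":1,"x":0,"y":0,"z":1,"spin":0},{"gripper":1,"x":0,"y":0,"z":1,"spin":0},{"gripper":1,"x":0,"y":0,"z":1,"spin":0},{"gripper":1,"x":0,"y":0,"z":0,"spin":0},{"gripper":1,"x":0,"y":0,"z":0,"spin":0},{"gripper":1,"x":0,"y":0,"z":0,"spin":0},{"gripper":1,"x":0,"y":0,"z":0,"spin":0},{"gripper":1,"x":0,"y":0,"z":0,"spin":0}]}}

```text
time: 8.25
eef_pos: [0.4809, -0.1138, 0.1088]
tcp_rot: [0.01, 1.0, -0.002, -0.0]
contact_force: [-5.2, -5.1, 8.9]
opening: -0.004
finger_force: 4.9
```

```bash
python3 - <<'E'
from h import *
for n in("top","scene"):
    d,P=look(n); print(n,jawy(P,d))
E
```

```text
top (np.int64(124), np.float64(0.08466972662282886), array([0.07084577, 0.10326397]))
scene (np.int64(97), np.float64(0.0854900106900493), array([0.07075162, 0.10884119]))
```

The jaw is about 6.5 mm back and moving at about 8 mm/s. I hold for 0.9 s and then release.

Emit:
{"api": "step_arm", "payload": {"commands": [{"gripper":1,"x":0,"y":0,"z":0,"spin":0},{"gripper":1,"x":0,"y":0,"z":0,"spin":0},{"gripper":1,"x":0,"y":0,"z":0,"spin":0},{"gripper":1,"x":0,"y":0,"z":0,"spin":0},{"gripper":1,"x":0,"y":0,"z":0,"spin":0},{"gripper":1,"x":0,"y":0,"z":0,"spin":0},{"gripper":1,"x":0,"y":0,"z":0,"spin":0},{"gripper":1,"x":0,"y":0,"z":0,"spin":0},{"gripper":1,"x":0,"y":0,"z":-10,"spin":0},{"gripper":1,"x":0,"y":0,"z":-20,"spin":0}]}}

```text
time: 9.35
eef_pos: [0.4794, -0.1112, 0.1356]
tcp_rot: [0.011, 1.0, 0.001, -0.002]
contact_force: [0.5, -0.8, 0.3]
opening: 0.006
finger_force: 0.0
```

```bash
python3 - <<'E'
from h import *
for n in("top","scene"):
    d,P=look(n); print(n,jawy(P,d))
E
```

```text
top (np.int64(125), np.float64(0.07848479816158375), array([0.06497653, 0.09444063]))
scene (np.int64(88), np.float64(0.0773464137689807), array([0.06421766, 0.09565078]))
```

Emit:
{"api": "step_arm", "payload": {"commands": [{"gripper":1,"x":0,"y":0,"z":-20,"spin":0},{"gripper":1,"x":0,"y":0,"z":-20,"spin":0},{"gripper":1,"x":0,"y":-20,"z":0,"spin":0},{"gripper":1,"x":0,"y":-30,"z":0,"spin":0},{"gripper":1,"x":0,"y":-30,"z":0,"spin":0},{"gripper":1,"x":0,"y":-30,"z":0,"spin":0},{"gripper":1,"x":0,"y":-20,"z":0,"spin":0},{"gripper":1,"x":0,"y":0,"z":0,"spin":0},{"gripper":1,"x":0,"y":0,"z":0,"spin":0},{"gripper":1,"x":0,"y":0,"z":0,"spin":0}]}}

```text
time: 10.45
eef_pos: [0.4776, -0.2405, 0.1761]
tcp_rot: [0.01, 1.0, 0.001, -0.0]
contact_force: [0.8, 0.6, -0.1]
opening: 0.005
finger_force: 0.0
```

```bash
python3 - <<'E'
from h import *
for n in("top","scene"):
    d,P=look(n); print(n,jawy(P,d))
    X,Y,Z=P[...,0],P[...,1],P[...,2]
    gg=(Z>.106)&(Z<.118)&(X>.44)&(X<.52)&(Y<-.13)&(Y>-.225)
    if gg.sum()>9: print("guard ext",gg.sum(),np.percentile(P[gg],[1,99],axis=0).round(4).tolist())
    k=(d["color"].max(-1)<60)&(X>.44)&(X<.52)&(Y<-.09)&(Y>-.13)&(Z>.08)&(Z<.11)
    print("pad",k.sum(),P[k].mean(0))
    if n=="scene": cv2.imwrite("pics/s3.png",cv2.resize(d["color"][165:265,190:320,::-1],None,fx=6,fy=6,interpolation=cv2.INTER_CUBIC))
E
```

```text
top (np.int64(125), np.float64(0.07863132950234204), array([0.0649561 , 0.09444528]))
guard ext 322 [[0.4539, -0.2021, 0.1063], [0.5029, -0.1489, 0.1175]]
pad 21 [ 0.48025648 -0.11107314  0.09954369]
scene (np.int64(95), np.float64(0.0782696994224852), array([0.06418741, 0.10820314]))
guard ext 263 [[0.4538, -0.2025, 0.1075], [0.5035, -0.1492, 0.1161]]
pad 16 [ 0.47932826 -0.11022342  0.09864824]
```

View pics/s3.png

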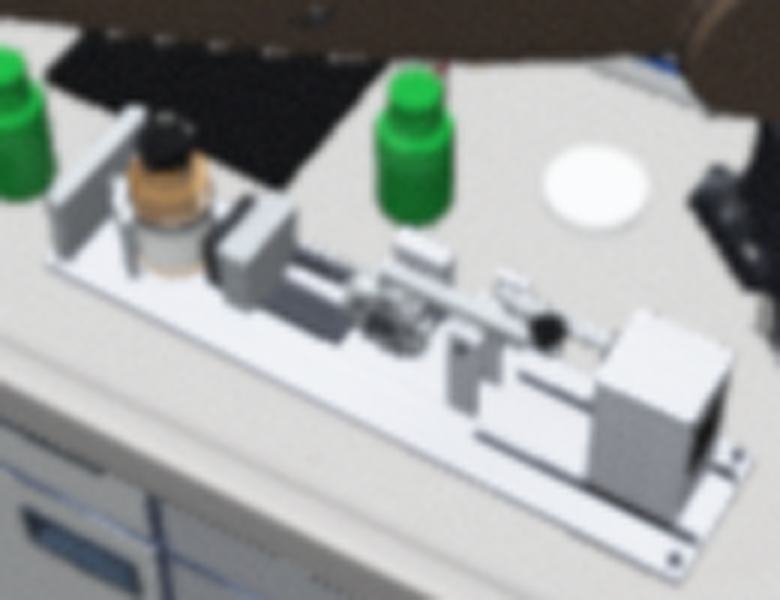

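The jaw stands clearly off the bottle, the pad is back up at (547,330) and the guard is still open. The jaw is on either the 9.4 or the 14.1 mm tooth, so I'll measure its shift to sub-pixel accuracy.

```bash
python3 - <<'E'
from h import *
import pickle
for n in("top","scene"):
    d0=pickle.load(open(n+".pkl","rb"));P0=cloud(d0);d,P=look(n)
    X,Y,Z=P0[...,0],P0[...,1],P0[...,2]
    m=(X>.462)&(X<.505)&(Y<.098)&(Y>.074)&(Z>.062)&(Z<.078)
    v,u=np.where(m);v0,v1,u0,u1=v.min(),v.max()+1,u.min(),u.max()+1
    s=8
    up=lambda c:cv2.resize(cv2.cvtColor(c,cv2.COLOR_RGB2GRAY),None,fx=s,fy=s,interpolation=cv2.INTER_CUBIC)
    A,B=up(d0["color"]),up(d["color"])
    # pixel displacement per mm along clamp y, at jaw's top height
    yv=P0[v,u]; M=np.linalg.lstsq(np.c_[yv[:,:2],np.ones(len(v))],np.c_[u,v],rcond=None)[0]
    C=np.linalg.inv(M[:2].T)
    for pad in(0,1):
        T=A[(v0-pad)*s:(v1+pad)*s,(u0)*s:(u1+pad)*s]
        a,b=(v0-pad-10)*s,(u0-12)*s
        r=cv2.matchTemplate(B[a:(v1+12)*s,b:(u1+14)*s],T,cv2.TM_CCOEFF_NORMED)
        _,q,_,l=cv2.minMaxLoc(r)
        du=np.array([(l[0]+b)/s-u0,(l[1]+a)/s-(v0-pad)])
        print(n,(v0,v1,u0,u1),"score",q,"px",du,"m",C@du)
E
```

```text
top (np.int64(211), np.int64(226), np.int64(246), np.int64(253)) score 0.9814110398292542 px [4.875 0.   ] m [-0.00016709 -0.01427162]
top (np.int64(211), np.int64(226), np.int64(246), np.int64(253)) score 0.9865557551383972 px [4.875 0.   ] m [-0.00016709 -0.01427162]
scene (np.int64(196), np.int64(207), np.int64(223), np.int64(235)) score 0.9578244686126709 px [3.75  1.375] m [ 0.00217363 -0.01342733]
scene (np.int64(196), np.int64(207), np.int64(223), np.int64(235)) score 0.8808372020721436 px [3.625 1.375] m [ 0.00194184 -0.01308173]
```

The jaw is on the 14.1 mm tooth, which leaves 11 mm of space and is within the limits. For the push I'll turn the tool 90° so the finger linkage doesn't overhang the guard, checking joint 6 first.

```bash
python3 -c "
from h import *
s=get_state();print(s['qpos'].round(3),s['eef_pos'])"
```

```text
[-0.656  0.047  1.98   0.     1.115 -2.207] [ 0.47790436 -0.24079957  0.17678701]
```

Emit:
{"api": "step_arm", "payload": {"commands": [{"gripper":1,"x":0,"y":0,"z":0,"spin":8.5},{"gripper":1,"x":0,"y":0,"z":0,"spin":8.5},{"gripper":1,"x":0,"y":0,"z":0,"spin":8.5},{"gripper":1,"x":0,"y":0,"z":0,"spin":8.5},{"gripper":1,"x":0,"y":0,"z":0,"spin":8.5},{"gripper":1,"x":0,"y":0,"z":0,"spin":8.5},{"gripper":1,"x":0,"y":0,"z":0,"spin":8.5},{"gripper":1,"x":0,"y":0,"z":0,"spin":8.5},{"gripper":1,"x":0,"y":0,"z":0,"spin":8.5},{"gripper":1,"x":0,"y":0,"z":0,"spin":8.5}]}}

```text
time: 11.65
eef_pos: [0.4779, -0.2411, 0.1769]
tcp_rot: [0.685, 0.728, 0.0, 0.0]
contact_force: [0.2, -0.2, 0.2]
opening: 0.002
finger_force: 0.0
```

Emit:
{"api": "step_arm", "payload": {"commands": [{"gripper":1,"x":0,"y":0,"z":0,"spin":5},{"gripper":1,"x":0,"y":0,"z":15,"spin":0},{"gripper":1,"x":0,"y":0,"z":20,"spin":0},{"gripper":1,"x":0,"y":0,"z":20,"spin":0},{"gripper":1,"x":0,"y":0,"z":20,"spin":0},{"gripper":1,"x":0,"y":0,"z":15,"spin":0},{"gripper":1,"x":0,"y":0,"z":9,"spin":0},{"gripper":1,"x":0,"y":0,"z":0,"spin":0},{"gripper":1,"x":0,"y":0,"z":0,"spin":0},{"gripper":1,"x":0,"y":0,"z":0,"spin":0}]}}

```text
time: 12.65
eef_pos: [0.4786, -0.2422, 0.079]
tcp_rot: [0.714, 0.7, 0.0, 0.001]
contact_force: [-0.1, -0.4, 0.3]
opening: -0.002
finger_force: 0.0
```

Emit:
{"api": "step_arm", "payload": {"commands": [{"gripper":1,"x":8,"y":0,"z":0,"spin":0},{"gripper":1,"x":8,"y":0,"z":0,"spin":0},{"gripper":1,"x":5,"y":0,"z":0,"spin":0},{"gripper":1,"x":4,"y":0,"z":0,"spin":0},{"gripper":1,"x":4,"y":0,"z":0,"spin":0},{"gripper":1,"x":4,"y":0,"z":0,"spin":0},{"gripper":1,"x":4,"y":0,"z":0,"spin":0},{"gripper":1,"x":4,"y":0,"z":0,"spin":0},{"gripper":1,"x":4,"y":0,"z":0,"spin":0},{"gripper":1,"x":0,"y":0,"z":0,"spin":0}]}}

```text
time: 13.65
eef_pos: [0.4789, -0.196, 0.0779]
tcp_rot: [0.715, 0.7, 0.0, -0.0]
contact_force: [-0.2, 0.4, -0.4]
opening: -0.001
finger_force: 0.0
```

```bash
cat >> h.py <<'E'
def guard():
    for n in("top","scene"):
        d,P=look(n);X,Y,Z=P[...,0],P[...,1],P[...,2]
        g=(Z>.107)&(Z<.118)&(X>.44)&(X<.52)&(Y<-.06)&(Y>-.215)&(d["color"].min(-1)>110)
        if g.sum()>9: print(n,"guard",g.sum(),np.percentile(P[g],[2,98],axis=0).round(4).tolist())
E
python3 -c "
from h import *
guard();print(get_state()['contact_force'])"
```

```text
top guard 116 [[0.4573, -0.1575, 0.1081], [0.5028, -0.1311, 0.1169]]
scene guard 193 [[0.455, -0.1727, 0.1086], [0.5033, -0.1298, 0.1153]]
[ 0.23506698  0.71823006 -0.02780733]
```

Emit:
{"api": "step_arm", "payload": {"commands": [{"gripper":1,"x":4,"y":0,"z":0,"spin":0},{"gripper":1,"x":4,"y":0,"z":0,"spin":0},{"gripper":1,"x":4,"y":0,"z":0,"spin":0},{"gripper":1,"x":4,"y":0,"z":0,"spin":0},{"gripper":1,"x":4,"y":0,"z":0,"spin":0},{"gripper":1,"x":4,"y":0,"z":0,"spin":0},{"gripper":1,"x":4,"y":0,"z":0,"spin":0},{"gripper":1,"x":4,"y":0,"z":0,"spin":0},{"gripper":1,"x":4,"y":0,"z":0,"spin":0},{"gripper":1,"x":2,"y":0,"z":0,"spin":0}]}}

```text
time: 14.75
eef_pos: [0.4797, -0.1627, 0.078]
tcp_rot: [0.714, 0.7, -0.003, 0.004]
contact_force: [-1.1, -18.4, -5.2]
opening: 0.003
finger_force: 0.0
```

Emit:
{"api": "step_arm", "payload": {"commands": [{"gripper":1,"x":1,"y":0,"z":0,"spin":0},{"gripper":1,"x":1,"y":0,"z":0,"spin":0},{"gripper":1,"x":1,"y":0,"z":0,"spin":0},{"gripper":1,"x":1,"y":0,"z":0,"spin":0},{"gripper":1,"x":1,"y":0,"z":0,"spin":0},{"gripper":1,"x":0,"y":0,"z":0,"spin":0},{"gripper":1,"x":0,"y":0,"z":0,"spin":0},{"gripper":1,"x":0,"y":0,"z":0,"spin":0},{"gripper":1,"x":0,"y":0,"z":0,"spin":0},{"gripper":1,"x":0,"y":0,"z":0,"spin":0}]}}

```text
time: 15.75
eef_pos: [0.4796, -0.1536, 0.0778]
tcp_rot: [0.715, 0.7, -0.0, -0.0]
contact_force: [-1.2, -3.1, -0.2]
opening: 0.001
finger_force: 0.0
```

Emit:
{"api": "step_arm", "payload": {"commands": [{"gripper":1,"x":1,"y":0,"z":0,"spin":0},{"gripper":1,"x":1,"y":0,"z":0,"spin":0},{"gripper":1,"x":1,"y":0,"z":0,"spin":0},{"gripper":1,"x":1,"y":0,"z":0,"spin":0},{"gripper":1,"x":1,"y":0,"z":0,"spin":0},{"gripper":1,"x":0,"y":0,"z":0,"spin":0},{"gripper":1,"x":0,"y":0,"z":0,"spin":0},{"gripper":1,"x":0,"y":0,"z":0,"spin":0},{"gripper":1,"x":0,"y":0,"z":0,"spin":0},{"gripper":1,"x":0,"y":0,"z":0,"spin":0}]}}

```text
time: 16.75
eef_pos: [0.4798, -0.1534, 0.0781]
tcp_rot: [0.714, 0.7, -0.003, 0.004]
contact_force: [-4.4, -19.8, -4.6]
opening: 0.001
finger_force: 0.0
```

```bash
python3 -c "
from h import *
guard();print(get_state()['contact_force'])"
```

```text
top guard 82 [[0.4597, -0.1092, 0.1074], [0.5037, -0.0884, 0.1175]]
scene guard 173 [[0.4561, -0.131, 0.1081], [0.5044, -0.0872, 0.116]]
[ -4.0934842  -20.62819129  -4.6386582 ]
```

The guard is hard against its stop after about 61 mm of travel. I back off, rise and look.

Emit:
{"api": "step_arm", "payload": {"commands": [{"gripper":1,"x":-5,"y":0,"z":0,"spin":0},{"gripper":1,"x":-15,"y":0,"z":0,"spin":0},{"gripper":1,"x":-25,"y":0,"z":0,"spin":0},{"gripper":1,"x":-25,"y":0,"z":0,"spin":0},{"gripper":1,"x":-20,"y":0,"z":0,"spin":0},{"gripper":1,"x":0,"y":0,"z":-25,"spin":0},{"gripper":1,"x":0,"y":0,"z":-30,"spin":0},{"gripper":1,"x":0,"y":0,"z":-30,"spin":0},{"gripper":1,"x":0,"y":0,"z":-15,"spin":0},{"gripper":1,"x":0,"y":0,"z":0,"spin":0}]}}

```text
time: 17.85
eef_pos: [0.4793, -0.2394, 0.1804]
tcp_rot: [0.715, 0.7, 0.001, 0.003]
contact_force: [0.5, -0.1, -0.3]
opening: 0.002
finger_force: 0.0
```

```bash
python3 - <<'E'
from h import *
guard()
d,P=look("scene");d2,P2=look("top")
f=lambda c:cv2.resize(c[...,::-1],None,fx=5,fy=5,interpolation=cv2.INTER_CUBIC)
a=f(d["color"][175:255,190:320]);b=f(d2["color"][195:245,205:360])[:, :650]
cv2.imwrite("pics/s4.png",np.vstack([cv2.resize(a,(650,400)),b[:200]]))
print(get_state()["eef_pos"],get_state()["contact_force"],jawy(P2,d2))
E
```

```text
top guard 309 [[0.4571, -0.1404, 0.1076], [0.5033, -0.0891, 0.1175]]
scene guard 247 [[0.4552, -0.14, 0.1084], [0.5041, -0.0875, 0.1157]]
[ 0.4769416  -0.23780742  0.17568654] [ 0.48145854  0.2091374  -0.37946241] (np.int64(122), np.float64(0.07806729271421306), array([0.06499283, 0.09433565]))
```

View pics/s4.png

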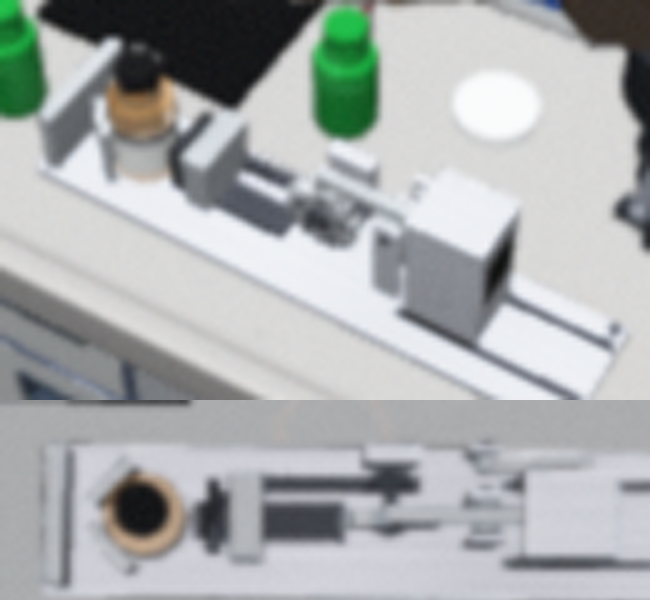

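The guard is over the pad, the jaw is still backed off and the bottle is upright. One last check is the latch finger: I compare its height now with its height at the start, when it was down.

```bash
python3 - <<'E'
from h import *
import pickle
for n in("top","scene"):
    P0=cloud(pickle.load(open(n+".pkl","rb")));d,P=look(n)
    for y in np.arange(-.15,-.03,.01):
        f=lambda P:(lambda m:(int(m.sum()),np.round(np.percentile(P[...,2][m],85),4) if m.sum()>2 else None))((P[...,0]>.505)&(P[...,0]<.535)&(abs(P[...,1]-y)<.005)&(P[...,2]>.02))
        print(n,round(y,3),f(P0),f(P))
E
```

```text
top -0.15 (0, None) (0, None)
top -0.14 (0, None) (0, None)
top -0.13 (12, np.float64(0.0689)) (9, np.float64(0.0691))
top -0.12 (14, np.float64(0.0687)) (10, np.float64(0.0699))
top -0.11 (14, np.float64(0.0673)) (10, np.float64(0.0696))
top -0.1 (12, np.float64(0.0693)) (9, np.float64(0.068))
top -0.09 (16, np.float64(0.0683)) (14, np.float64(0.0674))
top -0.08 (14, np.float64(0.069)) (14, np.float64(0.0709))
top -0.07 (22, np.float64(0.0715)) (20, np.float64(0.0721))
top -0.06 (10, np.float64(0.0715)) (12, np.float64(0.0683))
top -0.05 (0, None) (0, None)
top -0.04 (1, None) (0, None)
scene -0.15 (0, None) (0, None)
scene -0.14 (0, None) (1, None)
scene -0.13 (11, np.float64(0.068)) (0, None)
scene -0.12 (10, np.float64(0.0664)) (1, None)
scene -0.11 (6, np.float64(0.0689)) (2, None)
scene -0.1 (3, np.float64(0.0657)) (2, None)
scene -0.09 (6, np.float64(0.0667)) (1, None)
scene -0.08 (14, np.float64(0.0688)) (0, None)
scene -0.07 (19, np.float64(0.0705)) (7, np.float64(0.0712))
scene -0.06 (5, np.float64(0.07)) (7, np.float64(0.0714))
scene -0.05 (0, None) (0, None)
scene -0.04 (0, None) (0, None)
```

The latch's free end is at its starting height (0.069 m; raised, it would be about 8 mm higher), so it has caught. The arm is clear of everything, so I hand in.

```bash
python3 -c "
from plant import *
print(sign_off())"
```

```text
the job is handed in; nothing more can be done
None
```

The job is handed in, with no verdict returned: the jaw rests on the 14.1 mm tooth (about 11 mm of free space rather than the 15 mm asked for, but inside the 8–24 mm limits), the guard is shut with its latch down, and the bottle stands upright in its seat.

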